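Close the flask press: open the guard and hold the cam lever at full lift

ROBOT

A 6-joint arm with a two-finger parallel gripper is mounted at the origin on the work surface. World frame = base frame: x ahead of the robot, y to its left, z up, the work surface at z = 0. Lengths are in mm, angles in rad, forces in N, time in s.
With the tool pointing down it reaches from about 350 to 875 mm from the base axis. Payload 4.2 kg.
Tool frame: the origin (TCP) lies between the finger pads; the fingertips stand 25 mm ahead of it and the grasp point (between the pads) lies 6 mm ahead of it; z points along the fingers, y is the line along which they close (so a half turn about z gives the same grasp; the last joint's range is limited). The gripper opens to 85 mm and grips with 20 to 120 N. Pads are 22 mm wide; open, the fingers measure 114 mm over their backs; the gripper's body (76 mm by 85 mm) begins 54 mm behind the grasp point. The pads swing forward as they close: fully open they stand 13 mm farther back than shut.
Start: joints at [0.259, 0.385, 0.008, 0, -1.194, -0.259], TCP at [624.979, 0.025, 256.312] pointing down, gripper open.
Joint ranges: [-3.14, 3.14], [-1.21, 2.06], [-1.07, 1.41], [-3.16, 2.05], [-2.99, -0.16], [-3.1, 3.1]. Speed limits (rad/s): [2.79, 2.79, 3.14, 3.14, 3.14, 3.14].

INTERFACE

Orientations are given as a unit quaternion [x, y, z, w].
In Python, from bench import arm gives the robot as it stands.
- The arm moves only by the shell command python3 -m pendant 'ROWS'. ROWS is JSON, a list of rows, each a list of 7 numbers: the shift along the tool's x, y, z in m, then the turn, a rotation vector about the tool's x, y, z in degrees, then the finger opening in m, from 0 to 0.0854. In form: [[x, y, z, wx, wy, wz, fingers], ...]. A call has 1 to 12 rows; each row shifts and turns the commanded pose from where the row before left it, along the tool's axes as they then stand; what a row does not reach is not made up. A row lasts 1/10 s, in which the tool goes at most 50 mm and 8.59 degrees, less where a joint would pass 70% of its speed; a pose out of reach is approached as far as the arm can. A call is refused whole if a number of a shift passes 0.05 or a number of a turn 8.59, either way. A call with a gripper value outside its range is refused whole. The fingers move at their own pace and stop on an object; the grip force is fixed at half the most. Time passes only in rows, so rows that do not move let the fingers close. It gives the time, the measured TCP pose, the force, the opening and the grip force at its end, in the units of the state.
- arm.read_state(): the state, without advancing time (a new reading comes with each control period).
- arm.get_image(name): name is "scene" or "side" or "wrist"; returns a dict with "image" (480x640x3 uint8, red, green, blue), "fx", "fy", "cx", "cy" (pixels), "xyz" and "rotation" of the camera in the world. Camera axes: x right, y down, z forward; pixel columns grow to the right and rows downward; lengths in mm; the calibration is good to about 2 mm. A picture is of the moment at which its call begins. There is no depth.
- arm.job_done(): hands the job in; it is judged then, once.
The state is a dict: "clock": time; "joints": joint angles; "joint_vel": joint speeds; "joint_efforts": joint torques, N m; "position": TCP position; "ee_rot": TCP orientation; "contact_force": force on the tool from outside, world axes, zero at the start; "wrist_torque": the same for the moment, N m; "gripper_width": finger opening in mm; "grasp_force": force on a finger pad.
Only numpy, scipy, OpenCV 4.12 (cv2) and the standard library are available. Lean on these libraries where they do the work, as an engineer would, in place of code of your own. Each camera call takes 0.05 s, during which the arm holds its last target. There are 200 camera calls.

TASK

At the denture-flask press, swing the clear guard door open by its handle to a right angle or a little more. Then raise the cam lever by its grip until it stands straight up, where the flask is lifted highest, without swinging it over to the other side, and finish while still holding it there: the spring would throw it back. Leave the guard open and the other things on the bench where they are.

Things in the scene. Friction and masses are not known exactly. Their poses are not given: they have to be found in the camera images.
- press: denture-flask press, bolted down: grey base 200 x 200 x 20 mm, steel yoke 172 mm tall on its far half. Origin at table level in its middle; x from its front (robot side) to its back, y left, z up; turned up to 0.2 rad. Base reaches x -100..100, y -95..105 mm; yoke, cheeks and flask at x > 5; hinge post at x -97, y 84, 135 mm tall.
- guard (a joint): opening of the guard door, rad: 0 shut (starts 0 to 0.12), at most 2.0. One L-shaped clear plastic piece: front panel 170 mm wide, and a hood reaching 90 mm back from its top edge (top 135 mm above the table) over the lever. Upright hinge at the press's front left corner; the free right edge comes to the robot and round to the left (clockwise from above). 0.5 N at the handle; stays where left.
- guard_handle (a point): grip point, 95 mm above the table, of the handle: upright round steel bar 12 mm thick, 50 to 128 mm high, its centre 35 mm in front of the panel and 145 mm along it from the hinge; stubs at both ends join it to the panel. Axes: x square to the panel towards its inside, y along the panel to the hinge, z up. Pinch it from above, fingers closing along the panel; the gripper may turn with the door.
- guard_hinge (a point): a point on the guard's upright hinge line, 95 mm above the table
- lever (a joint): turn of cam and lever, rad: 0 = lever level, pointing to the press's right (its -y), starts 0.05 to 0.2; rises as it grows; pi/2 = straight up, the cam's highest point; beyond (to 2.3) it goes over to the left and the flask sinks. No stop at the top. A return spring (0.3 N m per rad from 0) and friction (0.15 N m), with the flask up to 12 N at the grip; let go, it falls back.
- lever_grip (a point): the lever's crank grip: black round bar 18 mm thick, 50 mm long, parallel to the press's x, standing out to the front from a 10 mm steel rod, 100 mm from the axle. The point is on its centreline, 22 mm from its front end, 33 mm in front of the rod's axis; it swings in the plane x -58 mm of the press, 70 mm high level, 170 upright. Pinch from above across the bar; a light grip lets it turn.
- cam_axle (a point): the cam's axis (parallel to the press's x), in the plane in which lever_grip swings: x -58, y 40, z 70 mm in the press's frame
- flask: the brass flask, a block 66 x 78 x 44 mm loose in the press's guides (about 2 mm play), under the yoke. Origin under its centre, at x 45, y 40 mm in the press's frame, 97.5 mm high while it rests on its ledges; the cam below lifts it from lever value 0.35 on, to 108 mm with the lever straight up. Weighs 0.4 to 0.65 kg.
- bur_stand: white round two-step bur stand, 84 mm across, about 75 mm tall with its burs; origin under its centre. Bystander: leave where it stands.
- spray_can: white spray can, 64 mm diameter, 190 mm tall; origin under its centre. Bystander: leave where it stands.
- pump_bottle: clear bottle with an orange pump, 68 mm diameter, 180 mm tall; origin under its centre. Bystander: leave where it stands.
- mould_a: plaster-filled black mould tray, 60 x 56 x 25 mm; origin under its centre. Bystander: leave where it stands.
- mould_b: another such mould tray, 60 x 56 x 25 mm. Bystander: leave where it stands.
- plaster_cast: plaster dental cast with a row of teeth, 60 x 62 x 36 mm; origin under its centre. Bystander: leave where it stands.
- wood_case: flat wooden case, 100 x 160 x 28 mm; origin under its centre. Bystander: leave where it stands.
- handpiece: black drill handpiece lying on a small rest, 140 mm long, 25 mm high; origin under its middle. Bystander: leave where it stands.
Mind the look-alikes: they are no part of the job. Of the things shaped like the flask, the brass one is meant.

How it is judged:
By the outcome, as a careful person would: the job done as asked, in the order asked, and still so for the second after the job is handed in, while the arm keeps its last pose, push and grip.
It also fails if it takes over 54 s, if anything falls off the work surface, if the arm or the gripper's body presses on something with over 40 N, if the wrist force passes 120 N, or if a joint passes its speed limit or range.

## Working session

There is one attempt and no reset: what is moved stays moved. The work goes in short steps, Python scripts to look and compute and a shell command to move; the robot and the scene stay as the last step left them, time stands still between calls to the robot, and variables do not carry over. Pictures are saved under pics/ and viewed, at most 10 in all, crops included, and the job is handed in when it is done.

```bash
mkdir -p pics; cat > h.py <<'E'
import numpy as np, cv2, json
from bench import arm
def snap(n,f):
    d=arm.get_image(n); cv2.imwrite(f'pics/{f}.png',cv2.cvtColor(d['image'],cv2.COLOR_RGB2BGR))
    c={k:np.array(d[k]).tolist() for k in('fx','fy','cx','cy','xyz','rotation')}
    json.dump(c,open(f'pics/{f}.json','w')); return c
E
python3 - <<'E'
from h import *
print(snap('scene','s1'));print(snap('side','d1'))
print(arm.read_state())
E
```

```text
{'fx': 482.74408617539694, 'fy': 482.74408617539694, 'cx': 321.4753473492461, 'cy': 238.25921731828828, 'xyz': [1059.5406446712332, 560.7180532922948, 1009.8460079326488], 'rotation': [0.3353748041015241, 0.880296068708197, -0.3134005235875803, -0.1199278283209875]}
{'fx': 516.4575333263803, 'fy': 516.4575333263803, 'cx': 321.6016586096814, 'cy': 235.99556866722935, 'xyz': [-261.4063530303808, 928.0319119817877, 913.9984286255672], 'rotation': [-0.3133644510102342, 0.8239412281073974, -0.4420849725947839, 0.16578434930293434]}
{'clock': 0.1, 'joints': array([ 2.58595739e-01,  3.85476119e-01,  6.73533228e-03, -4.29130487e-04,
       -1.19399530e+00, -2.58583437e-01]), 'joint_vel': array([-1.24505849e-03,  1.77988918e-04,  3.27866172e-03,  2.60901892e-03,
        5.92160867e-05, -5.78972122e-04]), 'joint_efforts': array([-2.41840362e-04, -3.93318665e+01,  1.88929778e+01,  4.19793829e+00,
       -2.58899068e-03, -3.31562532e-06]), 'position': array([6.24517612e+02, 1.29224338e-02, 2.55323302e+02]), 'ee_rot': array([-7.07054820e-01,  7.07158045e-01,  6.60028580e-04, -7.38106742e-04]), 'contact_force': array([-0.42881934,  1.02267503,  0.09140306]), 'wrist_torque': array([-0.01697768, -0.01434213,  0.02842844]), 'grasp_force': 0.0, 'gripper_width': 84.90442599259119}
```

View pics/s1.png

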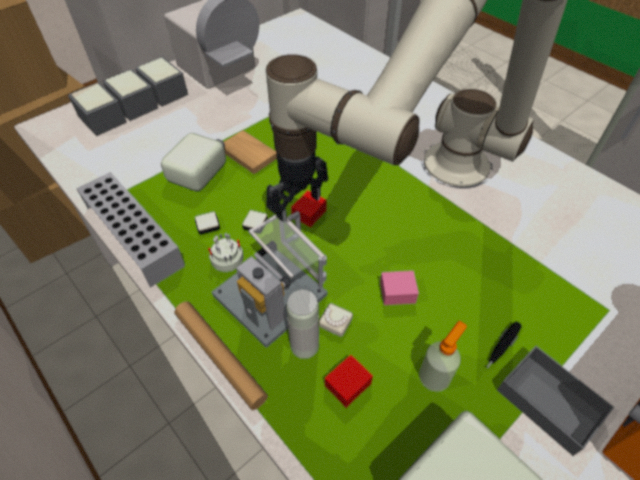

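View pics/d1.png

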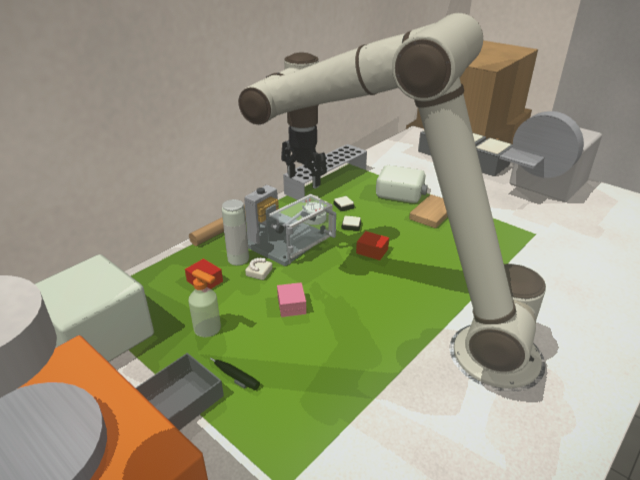

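The scene view shows the press at about (275,285), its yoke at (262,285) and the guard at (290,250). In the side view the guard is at (302,225). The flask-shaped things are the brass block in the yoke at scene (252,292), red blocks at (310,208) and (348,380), and a pink block at (399,287). The brass one fits because it sits under the yoke, and I'll confirm that in the crops.

```bash
python3 - <<'E'
import cv2
a=cv2.imread('pics/s1.png')[200:350,200:350];cv2.imwrite('pics/s1c.png',cv2.resize(a,None,fx=4,fy=4,interpolation=cv2.INTER_CUBIC))
a=cv2.imread('pics/d1.png')[170:280,220:360];cv2.imwrite('pics/d1c.png',cv2.resize(a,None,fx=5,fy=5,interpolation=cv2.INTER_CUBIC))
E
```

```text
(no output)
```

View pics/s1c.png

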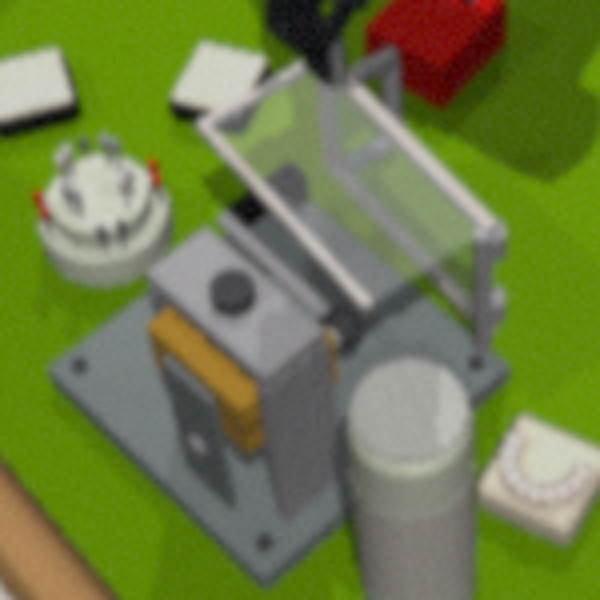

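View pics/d1c.png

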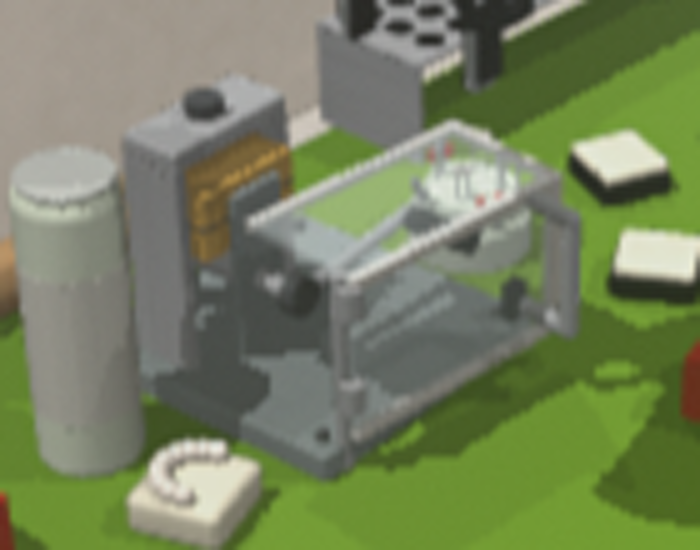

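The crops confirm the brass block sits inside the yoke, so the press is the one to work on. The guard hood quad is clear in both views: scene crop (492,228), (305,65), (205,122), (370,303), and side crop (340,285), (555,182), (455,125), (250,222). The lever grip is the dark bar at side crop (445,230). I'll fit the press pose, door opening and lever from these points.

```bash
cat >> h.py <<'E'
from scipy.optimize import least_squares
from scipy.spatial.transform import Rotation as R
def proj(c,P):
    q=c['rotation']; M=np.array(q) if np.ndim(q)==2 else R.from_quat(q).as_matrix()
    p=(np.atleast_2d(P)-c['xyz'])@M
    return np.c_[c['fx']*p[:,0]/p[:,2]+c['cx'],c['fy']*p[:,1]/p[:,2]+c['cy']]
def world(v,P):
    P=np.atleast_2d(np.array(P,float)); return P@R.from_euler('z',v[2]).as_matrix().T+[v[0],v[1],0]
def door(g,u,w,z): # u along panel from hinge, w inward, -> press frame
    th=-g
    return np.array([-97,84,0])+R.from_euler('z',th).apply([w,-u,z])
def lev(l,x=-58): return np.array([x,40-100*np.cos(l),70+100*np.sin(l)])
E
cat > fit.py <<'E'
from h import *
s=json.load(open('pics/s1.json'));d=json.load(open('pics/d1.json'))
S=lambda x,y:(200+x/4,200+y/4); D=lambda x,y:(220+x/5,170+y/5)
def model(v):
    g=v[3];l=v[4]
    return [(s,[100,105,20],S(267,572)),(s,[100,-95,20],S(52,368)),(s,[-100,105,20],S(508,368)),
    (d,[-100,105,20],D(325,465)),
    (s,door(g,0,0,135),S(490,226)),(s,door(g,170,0,135),S(305,65)),(s,door(g,170,90,135),S(205,122)),(s,door(g,0,90,135),S(370,303)),
    (d,door(g,0,0,135),D(340,280)),(d,door(g,170,0,135),D(555,182)),(d,door(g,170,90,135),D(455,125)),(d,door(g,0,90,135),D(250,222)),
    (d,door(g,145,-35,128),D(567,208)),(d,door(g,145,-35,50),D(570,332)),(s,door(g,145,-35,128),S(392,55)),
    (d,lev(l),D(460,238)),]
def res(v): return np.concatenate([proj(c,world(v,P))[0]-np.array(o) for c,P,o in model(v)])
r=least_squares(res,[650,0,0,.05,.15],loss='soft_l1')
v=r.x;print(v.round(3));print(r.fun.reshape(-1,2).round(1).tolist())
np.save('v.npy',v)
for n,P in dict(handle=door(v[3],145,-35,95),hinge=door(v[3],0,0,95),grip=lev(v[4]),axle=[-58,40,70],grip_up=lev(np.pi/2)).items(): print(n,world(v,P)[0].round(1))
print('opened',[world(v,door(g,145,-35,95))[0].round(0).tolist() for g in (.5,1,1.3,1.65)])
print('bystand', )
E
python3 fit.py
```

```text
[ 7.19957e+02 -6.32100e+00  6.20000e-02  1.36000e-01  5.60000e-02]
[[1.1, -0.2], [0.5, -2.0], [2.7, -2.4], [0.6, -0.9], [0.3, 0.5], [4.2, -3.4], [-2.2, -0.6], [-2.1, 1.2], [0.3, -0.8], [0.0, -2.3], [-0.5, -1.4], [-2.1, -1.1], [0.0, 1.9], [-1.0, -0.8], [0.1, 0.6], [-2.0, 0.0]]
handle [572.3 -70.5  95. ]
hinge [617.9  71.5  95. ]
grip [665.8 -69.6  75.6]
axle [659.6  30.   70. ]
grip_up [659.6  30.  170. ]
opened [[525.0, -45.0, 95.0], [480.0, 14.0, 95.0], [469.0, 57.0, 95.0], [474.0, 109.0, 95.0]]
bystand
```

```bash
python3 -m pendant '[[0.035,0.026,0,0,0,0,0.06],[0.035,0.026,0,0,0,0,0.06],[0,0,0,0,0,-8.58,0.06],[0,0,0,0,0,-8.58,0.06],[0,0,0,0,0,-8.58,0.06],[0,0,0,0,0,-8.58,0.06],[0,0,0,0,0,-8.58,0.06],[0,0,0,0,0,-8.58,0.06],[0,0,0,0,0,-8.58,0.06],[0,0,0,0,0,-8.58,0.06],[0,0,0,0,0,-8.58,0.06],[0,0,0,0,0,-8.58,0.06]]'
python3 - <<'E'
from h import *
snap('wrist','w1');c=json.load(open('pics/w1.json'));s=json.load(open('pics/s1.json'));v=np.load('v.npy')
print(c['xyz'],arm.read_state()['joints'].round(2))
for n,P in dict(htop=door(v[3],145,-35,128),h2=door(v[3],0,0,135),pf=door(v[3],170,0,135),pb=door(v[3],170,90,135),pbh=door(v[3],0,90,135),grip=lev(v[4])).items(): print(n,proj(c,world(v,P))[0].round(0))
# red/pink block positions at mid height ~22
q=s['rotation'];M=R.from_quat(q).as_matrix()
for n,px in dict(red=(310,210),pink=(399,287),ma=(206,222),mb=(255,220),cast=(337,319),can=(303,350),bur=(226,256)).items():
    r=M@[(px[0]-s['cx'])/s['fx'],(px[1]-s['cy'])/s['fy'],1]; print(n,(np.array(s['xyz'])+r*(20-s['xyz'][2])/r[2]).round(0))
E
```

```text
clock: 1.3
position: [572.7, -70.0, 255.7]
ee_rot: [0.999, -0.034, -0.001, -0.0]
contact_force: [-0.5, -0.1, 0.0]
gripper_width: 60.1
grasp_force: 0.0
[641.0718835381573, -73.37727812241636, 374.15977763733997] [ 0.16  0.3  -0.11 -0.   -1.15  1.35]
htop [318. 241.]
h2 [ 60. 183.]
pf [363. 185.]
pb [369.   7.]
pbh [33.  4.]
grip [307.  84.]
red [ 478. -138.   20.]
pink [482. 199.  20.]
ma [ 718. -293.   20.]
mb [ 614. -210.   20.]
cast [656. 164.  20.]
can [766. 171.  20.]
bur [ 744. -161.   20.]
```

View pics/w1.png

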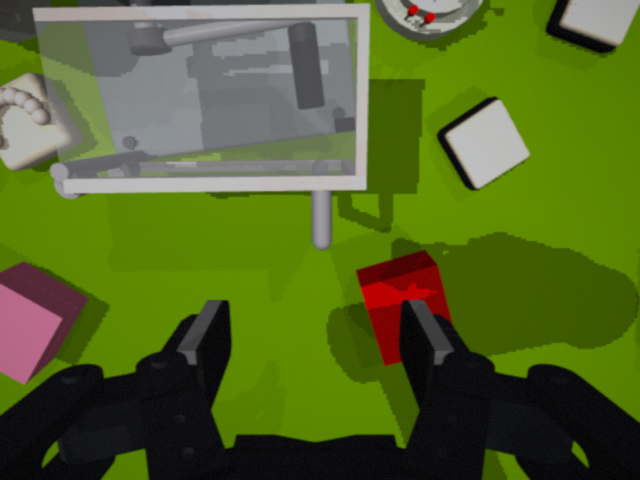

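The wrist view shows the handle's top end at (321,241), against a prediction of (318,241). The door edge is level in the image and the lever grip is the black bar from (303,28) to (312,105). The fit is good to about 2 mm, so I'll descend and pinch.

```bash
python3 -m pendant '[[0,0.002,0.03,0,0,0,0.05],[0,0,0.03,0,0,0,0.05],[0,0,0.03,0,0,0,0.05],[0,0,0.03,0,0,0,0.05],[0,0,0.03,0,0,0,0.05],[0,0,0,0,0,0,0.05],[0,0,0,0,0,0,0.005],[0,0,0,0,0,0,0.005],[0,0,0,0,0,0,0.005],[0,0,0,0,0,0,0.005],[0,0,0,0,0,0,0.005],[0,0,0,0,0,0,0.005]]'
```

```text
clock: 2.55
position: [572.7, -73.6, 108.4]
ee_rot: [0.999, -0.037, 0.0, 0.001]
contact_force: [-1.7, -6.5, 1.5]
gripper_width: 10.5
grasp_force: 58.4
```

```bash
python3 -m pendant '[[-0.0186,-0.0058,0,0,0,7.5,0.005],[-0.0186,-0.0058,0,0,0,7.5,0.005],[-0.0186,-0.0058,0,0,0,7.5,0.005],[-0.0186,-0.0058,0,0,0,7.5,0.005],[0,0,0,0,0,0,0.005]]'
```

```text
clock: 3.05
position: [505.5, -30.5, 108.4]
ee_rot: [0.955, -0.295, -0.001, 0.001]
contact_force: [-4.4, -6.1, 4.9]
gripper_width: 10.4
grasp_force: 59.4
```

```bash
python3 -m pendant '[[-0.0186,-0.0058,0,0,0,7.5,0.005],[-0.0186,-0.0058,0,0,0,7.5,0.005],[-0.0186,-0.0058,0,0,0,7.5,0.005],[-0.0186,-0.0058,0,0,0,7.5,0.005],[-0.0186,-0.0058,0,0,0,7.5,0.005],[-0.0186,-0.0058,0,0,0,7.5,0.005],[-0.0186,-0.0058,0,0,0,7.5,0.005],[-0.0186,-0.0058,0,0,0,7.5,0.005],[0,0,0,0,0,0,0.005],[0,0,0,0,0,0,0.005]]'
python3 - <<'E'
from h import *
v=np.load('v.npy');st=arm.read_state();p=st['position'][:2];h=world(v,door(0,0,0,95))[0][:2]
u=p-h;print(u,np.hypot(*u)); # handle direction
ang=np.arctan2(u[1],u[0]);z=world(v,door(0,145,-35,95))[0][:2]-h
print('door',(np.arctan2(z[1],z[0])-ang)%(2*np.pi),st['joints'].round(2),R.from_quat(st['ee_rot']).as_matrix().round(3).tolist())
E
```

```text
clock: 4.05
position: [475.2, 115.9, 108.3]
ee_rot: [-0.681, 0.733, 0.001, -0.0]
contact_force: [-8.3, 2.4, 8.6]
gripper_width: 10.6
grasp_force: 60.0
[-142.71394306   44.42915409] 149.46979386096908
door 1.6976403008635943 [ 0.57  0.33 -0.51 -0.   -0.73 -0.64] [[-0.074, -0.997, -0.001], [-0.997, 0.074, 0.001], [-0.0, 0.001, -1.0]]
```

```bash
python3 -m pendant '[[0,0,0,0,0,0,0.04],[0,0,0,0,0,0,0.04],[0,0,0,0,0,0,0.04],[0,0,-0.03,0,0,0,0.04],[0,0,-0.04,0,0,0,0.04],[0,0,-0.05,0,0,0,0.05],[0,0,-0.04,0,0,0,0.05],[0.034,-0.041,0,0,0,0,0.05],[0.034,-0.041,0,0,0,0,0.05],[0.034,-0.041,0,0,0,0,0.05],[0.034,-0.041,0,0,0,0,0.05],[0.034,-0.041,0,0,0,0,0.05]]' && python3 -m pendant '[[0,0,0,0,0,-8.15,0.05],[0,0,0,0,0,-8.15,0.05],[0,0,0,0,0,-8.15,0.05],[0,0,0,0,0,-8.15,0.05],[0,0,0,0,0,-8.15,0.05],[0,0,0,0,0,-8.15,0.05],[0,0,0,0,0,-8.15,0.05],[0,0,0,0,0,-8.15,0.05],[0,0,0,0,0,-8.15,0.05],[0,0,0,0,0,-8.15,0.05],[0,0,0,0,0,-8.15,0.05],[0,0,0,0,0,-8.15,0.05]]'
python3 - <<'E'
from h import *
snap('wrist','w2');c=json.load(open('pics/w2.json'));v=np.load('v.npy')
g=1.70
for n,P in dict(frontend=lev(v[4],-80),grip=lev(v[4]),rod=lev(v[4],-25),axle=[-80,40,70],htop=door(g,145,-35,128),hinge=door(g,0,0,135),pf=door(g,170,0,135),bfr=[-100,-95,20],bfl=[-100,105,20]).items(): print(n,proj(c,world(v,P))[0].round(0))
E
```

```text
clock: 5.25
position: [658.0, -59.8, 266.4]
ee_rot: [-0.681, 0.733, -0.0, 0.0]
contact_force: [0.9, 0.7, 0.2]
gripper_width: 49.9
grasp_force: 0.0
clock: 6.45
position: [656.8, -58.2, 266.2]
ee_rot: [0.999, 0.034, 0.0, 0.0]
contact_force: [-0.3, 0.3, -0.0]
gripper_width: 49.9
grasp_force: 0.0
frontend [332. 236.]
grip [333. 208.]
rod [333. 162.]
axle [201. 234.]
htop [ 62. 459.]
hinge [106. 286.]
pf [105. 500.]
bfr [369. 242.]
bfl [144. 241.]
```

View pics/w2.png

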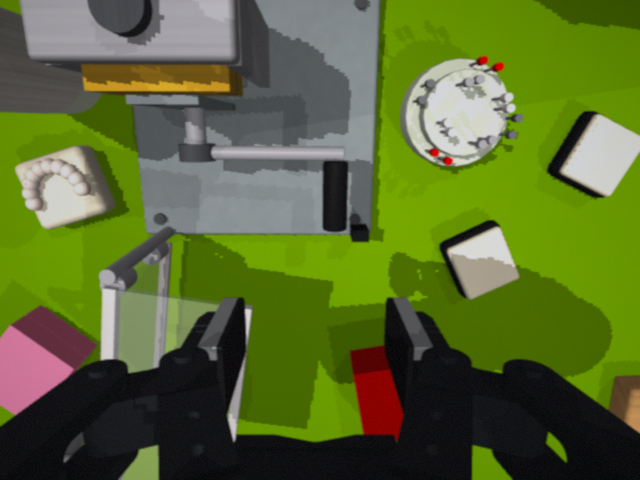

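The wrist view shows the grip bar at columns 323–346 with its front end at row 229, the rod at row 153 and the hub at (195,153). The guard stands open on the left. The press sits about 5 mm deeper in x than my fit. I'll check the lever angle in the now unobstructed side view.

```bash
python3 - <<'E'
from h import *
snap('side','d2');c=json.load(open('pics/d2.json'))
a=cv2.imread('pics/d2.png')[165:285,230:390];cv2.imwrite('pics/d2c.png',cv2.resize(a,None,fx=5,fy=5,interpolation=cv2.INTER_CUBIC))
v=np.load('v.npy')
for l in (0.05,.12,.2):
  for x,y in((0,0),(5,-1)):
    w=v.copy();w[0]+=x;w[1]+=y
    print(l,x,[((proj(c,world(w,P))[0]-[230,165])*5).round(0).tolist() for P in (lev(l,-80),lev(l,-30),[-30,40,70])])
E
```

```text
0.05 0 [[428.0, 276.0], [365.0, 249.0], [259.0, 324.0]]
0.05 5 [[423.0, 272.0], [360.0, 246.0], [254.0, 321.0]]
0.12 0 [[427.0, 266.0], [364.0, 240.0], [259.0, 324.0]]
0.12 5 [[422.0, 263.0], [360.0, 237.0], [254.0, 321.0]]
0.2 0 [[426.0, 256.0], [363.0, 230.0], [259.0, 324.0]]
0.2 5 [[421.0, 253.0], [358.0, 227.0], [254.0, 321.0]]
```

View pics/d2c.png

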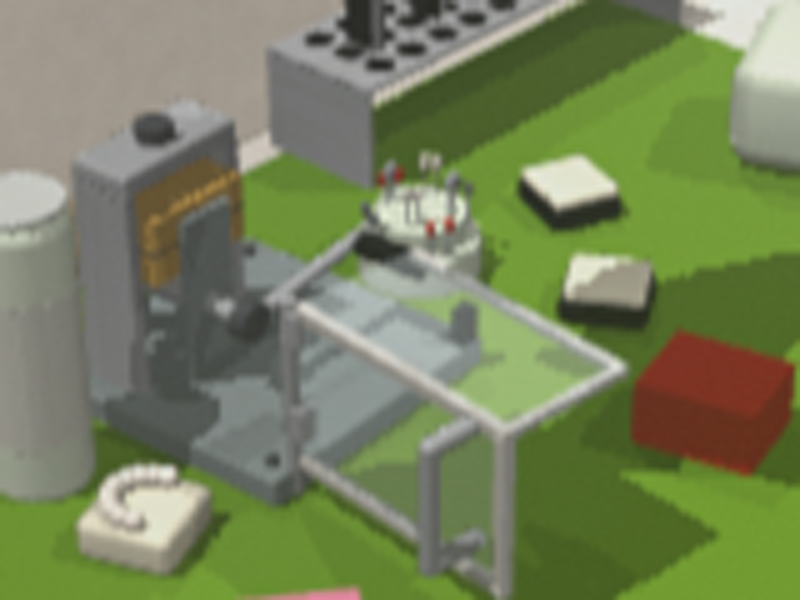

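The side crop shows the hub at (250,320) and the rod end at (358,238), so the lever is at about 0.11 rad and the grip at about (671,−71,81). I'll descend onto it.

```bash
python3 -m pendant '[[0.0135,0.0145,0.02,0,0,0,0.05],[0,0,0.04,0,0,0,0.05],[0,0,0.04,0,0,0,0.05],[0,0,0.04,0,0,0,0.05],[0,0,0.039,0,0,0,0.05],[0,0,0,0,0,0,0.05],[0,0,0,0,0,0,0.012],[0,0,0,0,0,0,0.012],[0,0,0,0,0,0,0.012],[0,0,0,0,0,0,0.012],[0,0,0,0,0,0,0.012],[0,0,0,0,0,0,0.012]]'
```

```text
clock: 7.75
position: [673.0, -71.5, 89.2]
ee_rot: [0.999, 0.032, 0.003, 0.0]
contact_force: [3.3, -0.5, 2.9]
gripper_width: 16.1
grasp_force: 58.8
```

```bash
python3 -m pendant '[[0,-0.0014,-0.0089,0,0,0,0.012],[0,-0.0022,-0.0087,0,0,0,0.012],[0,-0.003,-0.0085,0,0,0,0.012],[0,-0.0037,-0.0082,0,0,0,0.012],[0,0,0,0,0,0,0.012]]'
```

```text
clock: 8.25
position: [672.4, -63.6, 123.1]
ee_rot: [0.999, 0.032, 0.002, 0.002]
contact_force: [6.3, -8.1, 1.7]
gripper_width: 15.7
grasp_force: 59.2
```

```bash
python3 -m pendant '[[0,-0.0061,-0.0103,0,0,0,0.012],[0,-0.0072,-0.0095,0,0,0,0.012],[0,-0.0084,-0.0086,0,0,0,0.012],[0,-0.0093,-0.0076,0,0,0,0.012],[0,0,0,0,0,0,0.012]]'
```

```text
clock: 8.75
position: [670.7, -37.2, 162.6]
ee_rot: [0.999, 0.032, 0.003, 0.006]
contact_force: [3.5, -20.0, 10.4]
gripper_width: 15.8
grasp_force: 59.6
```

```bash
python3 - <<'E'
from h import *
for n,(x,y) in dict(side=(250,140),scene=(210,190)).items():
    snap(n,n+'3');a=cv2.imread(f'pics/{n}3.png')[y:y+120,x:x+120];a=cv2.resize(a,(400,400),interpolation=cv2.INTER_CUBIC)
    o=a if n=='side' else np.hstack([o,a])
cv2.imwrite('pics/c3.png',o)
v=np.load('v.npy');v[0]+=5;v[1]-=1
for n,(x,y) in dict(side=(250,140),scene=(210,190)).items():
  c=json.load(open(f'pics/{n}3.json'))
  for l in (.8,.95,1.1): print(n,l,[((proj(c,world(v,P))[0]-[x,y])*400/120).round(0).tolist() for P in (lev(l,-80),lev(l,-25),[-25,40,70])])
E
```

```text
side 0.8 [[194.0, 215.0], [147.0, 196.0], [99.0, 295.0]]
side 0.95 [[185.0, 211.0], [138.0, 192.0], [99.0, 295.0]]
side 1.1 [[176.0, 209.0], [129.0, 190.0], [99.0, 295.0]]
scene 0.8 [[238.0, 143.0], [178.0, 187.0], [253.0, 305.0]]
scene 0.95 [[248.0, 143.0], [188.0, 187.0], [253.0, 305.0]]
scene 1.1 [[260.0, 146.0], [200.0, 191.0], [253.0, 305.0]]
```

View pics/c3.png

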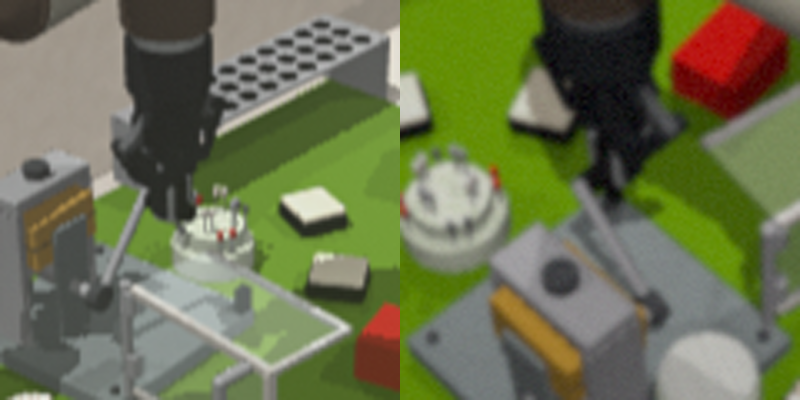

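The crops show the rod from hub (97,293) to (142,195) in the side view and (255,308) to (180,185) in the scene view, which puts the lever at about 0.85 rad. The bar has slid about 10 mm down the pads. From here the push is mostly sideways, so I'll keep the height nearly level and let the bar re-seat.

```bash
python3 -m pendant '[[0,-0.008,-0.001,0,0,0,0.012],[0,-0.01,-0.002,0,0,0,0.012],[0,-0.01,-0.002,0,0,0,0.012],[0,-0.01,-0.002,0,0,0,0.012],[0,0,0,0,0,0,0.012],[0,0,0,0,0,0,0.012]]'
```

```text
clock: 9.45
position: [668.6, -4.0, 181.4]
ee_rot: [0.999, 0.032, 0.005, 0.009]
contact_force: [-11.4, -28.6, 46.3]
gripper_width: 15.6
grasp_force: 63.5
```

```bash
python3 -m pendant '[[0,-0.003,-0.006,0,0,0,0.012],[0,-0.004,-0.006,0,0,0,0.012],[0,-0.005,-0.004,0,0,0,0.012],[0,0,0,0,0,0,0.012],[0,0,0,0,0,0,0.012]]'
```

```text
clock: 9.95
position: [667.3, 13.5, 187.5]
ee_rot: [0.999, 0.031, 0.003, 0.005]
contact_force: [0.0, -14.6, 16.7]
gripper_width: 15.6
grasp_force: 59.5
```

```bash
python3 - <<'E'
from h import *
p=np.array([(-71.5,89.2),(-63.6,123.1),(-37.2,162.6),(-4,181.4),(13.5,187.5)])
for q in (p,p[1:]):
  for r in (None,100):
    f=lambda a:np.hypot(q[:,0]-a[0],q[:,1]-a[1])-(r or a[2])
    s=least_squares(f,[29,87,100]);print(r,s.x.round(1),s.fun.round(1))
v=np.load('v.npy');v[0]+=5;v[1]-=1;print(world(v,[-58,40,70]))
snap('side','d4');snap('scene','s4')
for n,f,x,y in (('side','d4',250,140),('scene','s4',210,190)):
  a=cv2.resize(cv2.imread(f'pics/{f}.png')[y:y+120,x:x+120],(400,400),interpolation=cv2.INTER_CUBIC)
  o=a if n=='side' else np.hstack([o,a])
  c=json.load(open(f'pics/{f}.json'))
  for l in (1.3,1.4,1.5,1.57): print(n,l,[((proj(c,world(v,P))[0]-[x,y])*400/120).round(0).tolist() for P in (lev(l,-25),[-25,40,70])])
cv2.imwrite('pics/c4.png',o)
E
```

```text
None [ 33.4  84.2 104.9] [ 0.1 -0.4  0.6 -0.7  0.3]
100 [ 29.2  87.8 100. ] [ 0.7 -0.7  0.  -0.7  0.9]
None [ 31.7  86.5 102.2] [-0.1  0.5 -0.8  0.4]
100 [ 30.2  88.3 100. ] [ 0.   0.3 -0.8  0.6]
[[664.5942262   29.01540934  70.        ]]
side 1.3 [[114.0, 191.0], [99.0, 295.0]]
side 1.4 [[107.0, 193.0], [99.0, 295.0]]
side 1.5 [[99.0, 196.0], [99.0, 295.0]]
side 1.57 [[94.0, 199.0], [99.0, 295.0]]
scene 1.3 [[218.0, 200.0], [253.0, 305.0]]
scene 1.4 [[227.0, 206.0], [253.0, 305.0]]
scene 1.5 [[237.0, 213.0], [253.0, 305.0]]
scene 1.57 [[244.0, 219.0], [253.0, 305.0]]
```

View pics/c4.png

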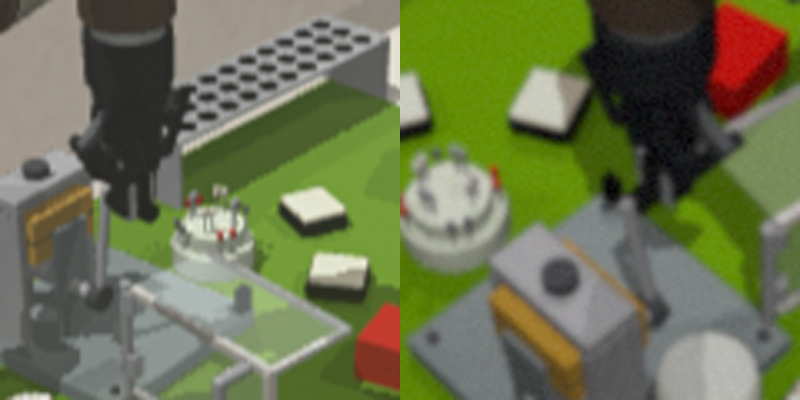

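The crops show the rod almost upright, with its end at side (105,190) over the hub at (98,295), which is about 1.4 rad and agrees with the arc fit (axle y ≈ 30). I'll move the last ~16 mm.

```bash
python3 -m pendant '[[0,-0.005,-0.003,0,0,0,0.012],[0,-0.005,-0.001,0,0,0,0.012],[0,-0.004,0,0,0,0,0.012],[0,0,0,0,0,0,0.012],[0,0,0,0,0,0,0.012],[0,0,0,0,0,0,0.012]]'
```

```text
clock: 10.65
position: [666.3, 28.5, 190.1]
ee_rot: [0.999, 0.032, 0.003, 0.004]
contact_force: [1.4, -12.9, 13.1]
gripper_width: 15.4
grasp_force: 58.7
```

```bash
python3 -m pendant '[[0,-0.002,0,0,0,0,0.012],[0,0,0,0,0,0,0.012],[0,0,0,0,0,0,0.012]]'
python3 - <<'E'
from h import *
v=np.load('v.npy');v[0]+=5;v[1]-=1
snap('side','d5');snap('scene','s5')
for n,f,x,y in (('side','d5',255,175),('scene','s5',225,235)):
  a=cv2.resize(cv2.imread(f'pics/{f}.png')[y:y+70,x:x+70],(400,400),interpolation=cv2.INTER_CUBIC)
  o=a if n=='side' else np.hstack([o,a])
  c=json.load(open(f'pics/{f}.json'))
  for l in (1.45,1.57,1.69):
    e=lev(l,-25);m=np.array([-25,40,70]);print(n,l,[((proj(c,world(v,P))[0]-[x,y])*400/70).round(0).tolist() for P in (e,.3*m+.7*e,m)])
cv2.imwrite('pics/c5.png',o)
E
```

```text
clock: 10.95
position: [666.2, 30.1, 190.1]
ee_rot: [0.999, 0.032, 0.003, 0.005]
contact_force: [2.0, -12.9, 13.0]
gripper_width: 15.5
grasp_force: 58.7
side 1.45 [[148.0, 133.0], [146.0, 186.0], [141.0, 306.0]]
side 1.57 [[133.0, 141.0], [135.0, 192.0], [141.0, 306.0]]
side 1.69 [[117.0, 151.0], [124.0, 199.0], [141.0, 306.0]]
scene 1.45 [[312.0, 102.0], [324.0, 153.0], [348.0, 266.0]]
scene 1.57 [[333.0, 118.0], [338.0, 164.0], [348.0, 266.0]]
scene 1.69 [[355.0, 137.0], [353.0, 177.0], [348.0, 266.0]]
```

View pics/c5.png

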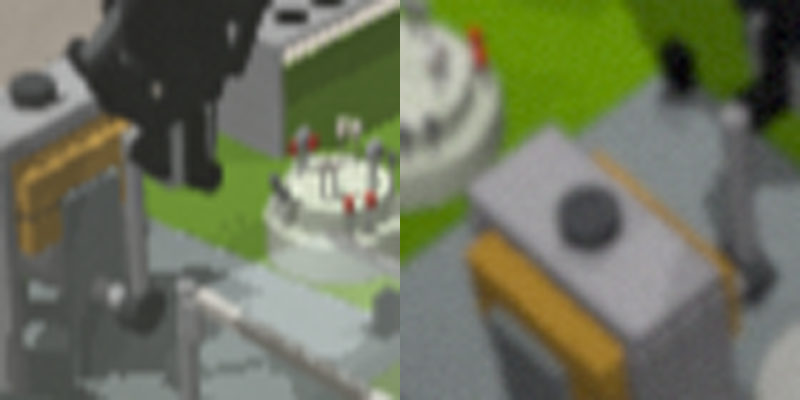

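The rod runs from side (140,305) to (131,160) and from scene crop (352,280) to (335,112). Both match the 1.57 rad prediction, the grip still holds the bar at 58.7 N, and the guard is open.

```bash
python3 -c "
from bench import arm
print(arm.job_done())"
```

```text
the job is handed in; nothing more can be done
None
```

I handed the job in at about 11 s on the robot's clock: the guard door stands open at about 97° (estimated), and the cam lever is upright at about 1.57 rad (from the last camera views), still held by the gripper; the bystanders were not touched as far as I could see.

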